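Shut the lamp bay and lock its quarter-turn cam

TASK

Press the open lid of the microscope's lamp power unit fully down onto the deck, then set a fingertip in the slot of the cam dial beside it and turn the dial a quarter turn clockwise, all the way to its stop, so that the tongue locks the lid. Use the fingertips only: nothing is to be picked up, the lid is not to be raised, and the things standing on and around the unit stay where they are.

Things in the scene. Friction and masses are not known exactly. Their poses are not given: they have to be found in the camera images.
- unit: white lamp power unit of the microscope, fixed to the bench: 190 mm (its x) x 280 mm (its y), flat top deck 80 mm above the bench. Origin at the centre of its underside; its x points away from the robot (within about 25 degrees), its y to the left. The lamp bay with its hinged lid fills the +y half, the cam dial stands on the -y half with its axis at (0, -75 mm).
- lid (a joint): hinge angle of the aluminium lid of the lamp bay (rad): 0 is shut flat on the deck, positive is swung up. Starts standing open at 0.45 to 0.85; the stiff hinge holds it wherever it is left (about 2 to 4 N pressed down in mid-lid moves it). The plate measures 160 mm along the unit's x, 140 mm from hinge to free edge, 8 mm thick; shut, its top is 88 mm above the bench. A small pull tab, 14 mm high, stands at its free edge 55 mm towards the unit's +x.
- lid_hinge (a point): point on the hinge line, middle of the lid's width, at deck height (80 mm); at (0, 130 mm) in the unit's frame. The hinge line runs along the unit's x; its orientation turns with the lid.
- lid_edge (a point): middle of the lid's free edge, on its upper face, 140 mm from the hinge; when shut it lies at (0, -10 mm, 88 mm) in the unit's frame
- dial (a joint): angle of the quarter-turn cam dial (rad): grows as it turns clockwise seen from above. 0 = unlocked, slot and cam tongue point to the unit's -x (towards the robot); pi/2 = locked, at a hard stop, slot and tongue point to the unit's +y with the tongue over the shut lid's edge. Starts at 0 to 0.3. It turns with light friction (about 0.1 N m, some 3 N at the slot) and stays where it is left. If the lid is still up, the tongue gets in its way.
- dial_axis (a point): point on the dial's vertical axis at the top of its raised head, 115.5 mm above the bench. The head is a grey disc 108 mm across on a steel base plate; a flat steel cam tongue 22 mm wide sticks out from under it to 87 mm from the axis, its underside 3.5 mm above the shut lid.
- slot (a point): centre of the floor of the finger slot, 32 mm out from the axis, 97.5 mm above the bench. The slot is 40 mm wide, 18 mm deep, begins 8 mm from the axis and runs out radially, open through the rim at 54 mm, in the direction of the tongue. Its -x axis points radially outward along the slot (it turns with the dial), z up. Tips up to about 30 mm across fit in with play.
- canister: small grey objective-lens canister, 24 mm across, 30 mm tall, standing loose on the unit's deck at the deck corner near the dial; origin at the centre of its underside. Leave it alone.
- oil_bottle: small amber oil bottle with black cap, 36 mm across, 75 mm tall, standing on the bench on the dial side of the unit; origin at the centre of its underside. Leave it alone.
- pen: grey marker pen with black cap, 135 mm long along its x, 15 mm thick, lying on the bench on the lid-hinge side of the unit; origin under its middle. Leave it alone.
- dish: flat clear lidded dish, 90 mm across, 16 mm tall, on the bench just in front of the unit (robot side); origin at the centre of its underside. Leave it alone.
- slide_box: grey slide box with white lid, 102 x 82 x 35 mm, on the bench well to one side; origin at the centre of its underside. Leave it alone.
- rack: orange tube rack, 110 x 70 mm, 68 mm tall with its capped tubes, on the bench well to one side; origin at the centre of its underside. Leave it alone.

How it is judged (in metres and radians):
On the way, in this order (a step that is already met when the one before it is completed fails the run):
1. the lid is pressed shut while the dial is still unlocked (value of joint lid below 0.025 rad and value of joint dial below 0.6 rad), for 0.2 s.
2. the dial is turned to its stop over the shut lid (value of joint lid below 0.025 rad and value of joint dial above 1.45 rad), for 0.2 s.
At the end, for the whole second after the job is handed in: The lid is shut (within 0.025 rad, 3.5 mm at its edge) and the dial turned to its stop (past 1.45 of 1.57 rad), both at rest; the canister stands within 20 mm and every other bystander within 30 mm of where it was (all of step 2 and velocity of joint each of dial, lid below 0.05 rad/s and distance of canister from where it was at the start of the episode below 0.02 m and distance of each of oil_bottle, pen, dish, slide_box, rack from where it was at the start of the episode below 0.03 m); the robot touches nothing.
It fails at once if the lid is raised (value of joint lid above 1 rad).
It fails at once if the canister on the deck is moved or lifted (over 20 mm) (distance of canister from where it was at the start of the episode above 0.02 m).
It fails at once if a thing on the bench around the unit is moved or lifted (over 30 mm) (distance of any of oil_bottle, pen, dish, slide_box, rack from where it was at the start of the episode above 0.03 m).
It also fails if it takes over 46 s, if anything falls off the work surface, if the arm or the gripper's body presses on something with over 40 N, if the wrist force passes 120 N, or if a joint passes its speed limit or range.

ROBOT

A 6-joint arm with a two-finger parallel gripper is mounted at the origin on the work surface. World frame = base frame: x ahead of the robot, y to its left, z up, the work surface at z = 0. Lengths are in mm, angles in rad, forces in N, time in s.
With the tool pointing down it reaches from about 400 to 825 mm from the base axis. Payload 7 kg.
Tool frame: the origin (TCP) lies midway between the tips of the shut fingers; the grasp point (between the pads) lies 19 mm behind it; z points along the fingers, y is the direction in which the jaws open and shut (so a half turn about z gives the same grasp; the last joint's range is limited). The gripper opens to 85 mm and grips with 20 to 120 N. Pads are 22 mm wide; open, the fingers measure 114 mm over their backs; the gripper's body (76 mm by 85 mm) begins 54 mm behind the grasp point. The pads swing forward as they close: fully open they stand 13 mm farther back than shut.
Start: joints at [1.467, 0.359, 0.012, 0, -1.224, -0.288], TCP at [257.757, 623.824, 231.302] pointing down, gripper open.
Joint ranges: [-3.07, 3.07], [-1.43, 2.12], [-1.02, 1.25], [-3.03, 1.67], [-3.05, -0], [-3.03, 3.03]. Speed limits (rad/s): [2.39, 2.39, 3.01, 3.14, 3.14, 3.14].

INTERFACE

Orientations are given as [roll, pitch, yaw] about the fixed x, y, z axes, in that order (R = Rz(yaw) Ry(pitch) Rx(roll)).
In Python, from plant import telemetry, eyes, ticket gives the robot as it stands.
- The arm moves only by the shell command python3 -m pendant 'ROWS' [OPENING]. ROWS is JSON, a list of rows, each a list of 4 numbers: the shift along the tool's x, y, z in mm, then the turn about the tool's z in rad. A call has 1 to 5 rows; each row shifts and turns the commanded pose from where the row before left it, along the tool's axes as they then stand; what a row does not reach is not made up. A row lasts 1/10 s, in which the tool goes at most 50 mm and 8.59 degrees, less where a joint would pass 70% of its speed; a pose out of reach is approached as far as the arm can. A call with a gripper value outside its range is refused whole. OPENING is the closure in counts, from 0 (fully open) to 255 (shut), set as the call begins (- or left out, the last holds). The fingers move at their own pace and stop on an object; the grip force is fixed at half the most. Time passes only in rows, so rows that do not move let the fingers close. It gives the time, the measured TCP pose, the force and the opening at its end, in the units of the state.
- telemetry.sense(): the state, without advancing time (a new reading comes with each control period).
- eyes.snapshot(name): name is "scene" or "top"; returns (picture, depth): 420x560x3 uint8, red, green, blue; 420x560 float32, mm along the optical axis (not along the pixel's ray), 0 where there is no reading.
- eyes.camera_model(name): a dict with "K" (3x3 intrinsics, pixels), "dist" ([k1, k2, p1, p2, k3] as OpenCV has them; the pictures are not rectified), "pose" (4x4, takes a point from camera to world coordinates). Camera axes: x right, y up, looking along -z (the intrinsics and any distortion apply to the point x, -y, -z); pixel columns grow to the right and rows downward; lengths in mm; the calibration is good to about 2 mm. A picture is of the moment at which its call begins. camera_model takes no time and is no camera call.
- ticket.job_done(): hands the job in, once; it reports no verdict.
The state is a dict: "time_s": time; "joints": joint angles; "joint_vel": joint speeds; "effort": joint torques, N m; "tool_pos": TCP position; "orientation": TCP orientation; "wrist_force": force on the tool from outside, world axes, zero at the start; "wrist_torque": the same for the moment, N m; "gripper_width": opening from 0.0 (shut) to 1.0 (fully open).
Only numpy, scipy, OpenCV 4.12 (cv2) and the standard library are available. Lean on these libraries where they do the work, as an engineer would, in place of code of your own. Each camera call takes 0.05 s, during which the arm holds its last target. There are 200 camera calls.

## Working session

There is one attempt and no reset: what is moved stays moved. The work goes in short steps, Python scripts to look and compute and a shell command to move; the robot and the scene stay as the last step left them, time stands still between calls to the robot, and variables do not carry over. Pictures are saved under pics/ and viewed, about 8 in all and at most 12, crops included, and the job is handed in when it is done.

```bash
mkdir -p pics
cat > h.py <<'E'
import numpy as np, cv2
from plant import telemetry, eyes, ticket
def snap(n,f):
    p,d=eyes.snapshot(n); cv2.imwrite('pics/'+f+'.png',p[:,:,::-1]); np.savez('pics/'+f+'.npz',p=p,d=d); return p,d
def world(n,uv,d):
    m=eyes.camera_model(n); K=np.array(m['K'],float); uv=np.array(uv,float).reshape(-1,1,2)
    q=cv2.undistortPoints(uv,K,np.array(m['dist'],float)).reshape(-1,2); d=np.array(d,float).reshape(-1)
    P=np.c_[q[:,0]*d,-q[:,1]*d,-d,np.ones(len(d))]
    return (P@np.array(m['pose']).T)[:,:3]
E
python3 - <<'E'
from h import *
for n in('top','scene'):
    snap(n,n+'0'); m=eyes.camera_model(n); print(n,np.round(m['pose'],2).tolist(),np.round(m['K'],0).tolist(),m['dist'])
print(telemetry.sense())
a=cv2.imread('pics/top0.png');
E
```

```text
top [[-0.03, 0.98, -0.18, 337.22], [-1.0, -0.02, 0.02, 9.92], [0.02, 0.18, 0.98, 1355.18], [0.0, 0.0, 0.0, 1.0]] [[438.0, 0.0, 282.0], [0.0, 438.0, 213.0], [0.0, 0.0, 1.0]] [-0.13553419  0.          0.          0.          0.        ]
scene [[0.48, -0.75, 0.45, 1224.94], [0.88, 0.41, -0.25, -375.69], [-0.0, 0.51, 0.86, 1333.38], [0.0, 0.0, 0.0, 1.0]] [[538.0, 0.0, 286.0], [0.0, 538.0, 210.0], [0.0, 0.0, 1.0]] [0.0484896 0.        0.        0.        0.       ]
{'time_s': 0.1, 'joints': array([ 1.46709216e+00,  3.59289265e-01,  1.11548343e-02, -3.00648344e-04,
       -1.22410469e+00, -2.88120736e-01]), 'joint_vel': array([-0.00094987, -0.00485081,  0.00211009,  0.00037444,  0.00083542,
        0.00074608]), 'effort': array([-1.58840525e-03, -5.84766769e+01,  2.94104540e+01,  6.95453614e+00,
       -3.24565975e-03,  6.96881102e-06]), 'tool_pos': array([257.61598269, 623.44010721, 230.47750532]), 'orientation': array([ 3.14012901e+00, -1.39012036e-04, -3.91927164e-01]), 'wrist_force': array([-0.23744063,  0.3387948 ,  0.37949307]), 'wrist_torque': array([-0.01117697, -0.04608918, -0.04703627]), 'gripper_width': 0.9997818822269137}
```

View pics/top0.png

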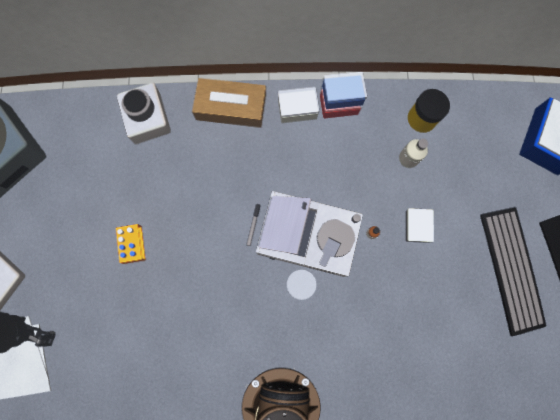

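View pics/scene0.png

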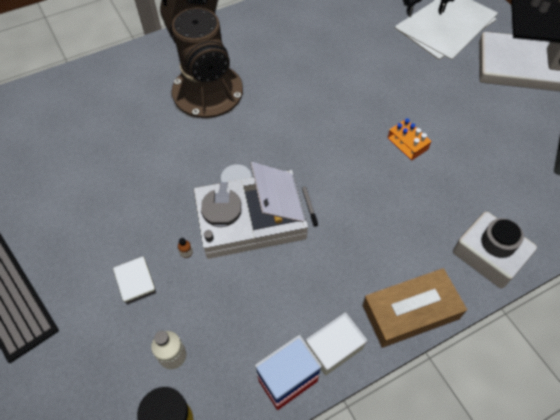

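The top view shows the unit with corners about (274,193), (362,211), (347,275), (258,257). The lid is open around (287,223), the dial head is at (336,238) with its tongue towards (328,258), and the canister is at (357,217). Now I'll measure all of these from depth in both views.

```bash
cat > meas.py <<'E'
from h import *
import sys
def cloud(n,f):
    z=np.load('pics/'+f+'.npz'); d=z['d']; v,u=np.nonzero(d>0)
    P=world(n,np.c_[u,v],d[v,u]); return P,z['p'][v,u],np.c_[u,v]
def run(tag):
  for n in('top','scene'):
    P,c,uv=cloud(n,n+tag)
    c0=np.array([430,-75]); m=(abs(P[:,:2]-np.array([450,-80]))<230).all(1); P,c,uv=P[m],c[m],uv[m]
    deck=P[(abs(P[:,2]-80)<5)]
    r=cv2.minAreaRect(deck[:,:2].astype(np.float32)); print(n,'deck z',np.median(deck[:,2]),'rect',np.round(r[0],1),np.round(r[1],1),round(r[2],1), len(deck))
    print('  bench z',np.median(P[P[:,2]<30][:,2]))
    hd=P[(abs(P[:,2]-115.5)<4)]
    ctr=np.median(hd[:,:2],0); hd2=hd[np.linalg.norm(hd[:,:2]-ctr,axis=1)<75]
    print('  z110-120 med',np.round(np.median(hd2,0),1),cv2.minEnclosingCircle(hd2[:,:2].astype(np.float32)),len(hd2))
    print('  zhist',np.histogram(P[:,2],bins=np.arange(60,230,6)))
if __name__=='__main__': run(sys.argv[1])
E
python3 meas.py 0
python3 - <<'E'
import cv2
a=cv2.imread('pics/top0.png')[180:310,235:395]; b=cv2.imread('pics/scene0.png')[145:275,165:325]
cv2.imwrite('pics/c0.png',cv2.hconcat([cv2.resize(x,None,fx=2.5*1,fy=2.5,interpolation=cv2.INTER_CUBIC) for x in(a,b)]))
E
```

```text
top deck z 80.5725482952281 rect [ 505.2 -126.7] [341.2 190.8] 73.8 2038
  bench z 0.9691242932509567
  z110-120 med [ 500.  -177.4  116. ] ((505.1970520019531, -177.95339965820312), 66.9813003540039) 781
  zhist (array([  24,   31,  354, 1604,  316,  220,  357,  176,  333,  814,  203,
        142,  147,  139,  154,  148,  140,  147,  193,   97,   14,    0,
          0,    0,    0,    0,    0,    0]), array([ 60,  66,  72,  78,  84,  90,  96, 102, 108, 114, 120, 126, 132,
       138, 144, 150, 156, 162, 168, 174, 180, 186, 192, 198, 204, 210,
       216, 222, 228]))
scene deck z 80.99577127433338 rect [ 505.4 -127.8] [337.3 193.5] 73.9 2040
  bench z 1.803320840782817
  z110-120 med [ 501.3 -180.2  116.2] ((504.5585021972656, -180.0359649658203), 68.76465606689453) 770
  zhist (array([ 147,  146,  370, 1592,  450,  178,  338,  226,  338,  799,  234,
        140,  138,  112,  150,  128,  137,  122,  184,  107,   18,    1,
          0,    0,    0,    0,    0,    0]), array([ 60,  66,  72,  78,  84,  90,  96, 102, 108, 114, 120, 126, 132,
       138, 144, 150, 156, 162, 168, 174, 180, 186, 192, 198, 204, 210,
       216, 222, 228]))
```

View pics/c0.png

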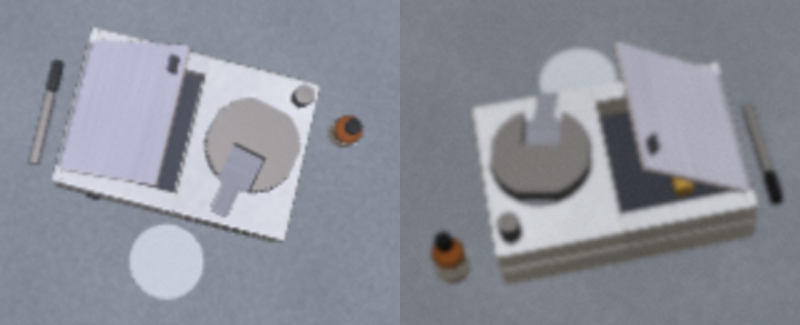

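```bash
cat > fit.py <<'E'
from meas import *
def fit(tag,yaw0=-16.2):
  for n in('top','scene'):
    P,c,uv=cloud(n,n+tag); m=(abs(P[:,:2]-np.array([480,-120]))<260).all(1); P,c,uv=P[m],c[m],uv[m]
    img=np.zeros((420,560),np.uint8); s=(abs(P[:,2]-80)<4)&(c.min(1)>130); img[uv[s][:,1],uv[s][:,0]]=1
    _,lab,st,_=cv2.connectedComponentsWithStats(img,connectivity=4); k=1+np.argmax(st[1:,4]); big=lab[uv[:,1],uv[:,0]]==k
    D=P[big]; r=cv2.minAreaRect(D[:,:2].astype(np.float32)); print(n,'deck',np.round(r[0],1),np.round(r[1],1),round(r[2],2))
    y=np.radians(r[2]-90 if r[2]>45 else r[2]); R=np.array([[np.cos(y),-np.sin(y)],[np.sin(y),np.cos(y)]])
    L=(P[:,:2]-np.array(r[0]))@R  # unit frame
    z=P[:,2]
    h=(abs(z-116)<4)&(abs(L[:,1]+75)<62)&(abs(L[:,0])<62); hl=L[h]
    hr=P[h][:,:2]; print('  yaw',round(np.degrees(y),2),'head mec (unit frame)',[np.round(v,1) for v in cv2.minEnclosingCircle(hl.astype(np.float32))])
    # lid
    l=(L[:,1]>-20)&(L[:,1]<125)&(z>95)&(abs(L[:,0])<85)
    if l.sum()>200:
      A=np.c_[L[l],np.ones(l.sum())]; w=np.ones(len(A),bool)
      for _ in range(5):
        q=np.linalg.lstsq(A[w],z[l][w],rcond=None)[0]; w=abs(A@q-z[l])<4
      print('  lid plane',np.round(q,3),'angle',np.arctan(-q[1]),'extent',np.percentile(L[l][w],[0.5,99.5],axis=0).round(1).tolist(),'zmax',np.percentile(z[l][w],99.5))
    # tongue/slot floor: z 90..102 near dial
    t=(abs(z-96)<6)&(np.hypot(L[:,0],L[:,1]+75)<90)&(L[:,1]<5); tl=L[t]-[0,-75]; rr=np.hypot(*tl.T); g=(rr>25)
    print('  tongue mean dir',np.round(np.median(tl[g],0),1),'dial',round(float(np.arctan2(np.median(tl[g][:,1]),-np.median(tl[g][:,0]))),3), g.sum())
    for nm,px,py,zlo,zhi in(('canister',-80,-125,100,118),): 
      k=(z>100)&(z<120)&(L[:,1]<-112)&(L[:,0]>45); print('  canister',np.round(np.median(L[k],0),1),k.sum())
    k=(z>45)&(z<85)&(L[:,1]<-150)&(L[:,1]>-210); print('  bottle',np.round(np.median(L[k],0),1),k.sum(), np.median(z[k]))
import sys; fit(sys.argv[1])
E
python3 fit.py 0
```

```text
top deck [513.5 -98.2] [280.6 190.8] 73.89
  yaw -16.11 head mec (unit frame) [array([ 11.5, -79.3]), np.float64(65.2)]
  lid plane [ 1.00000e-03 -8.16000e-01  1.98109e+02] angle 0.6845458518243573 extent [[-79.3, 25.7], [78.7, 124.1]] zmax 177.0343817836836
  tongue mean dir [-44.5  12. ] dial 0.264 237
  canister [  72.1 -121.4] 48
  bottle [  55.6 -189.2] 94 55.97258764985452
scene deck [ 512.9 -100.6] [278.5 193. ] 74.21
  yaw -15.79 head mec (unit frame) [array([ -0.8, -74.7]), np.float64(56.1)]
  lid plane [-1.00000e-03 -8.16000e-01  1.98439e+02] angle 0.6843942433877722 extent [[-79.5, 25.3], [80.1, 124.5]] zmax 177.49771470373926
  tongue mean dir [-36.9   9.6] dial 0.254 249
  canister [  75.3 -121.4] 65
  bottle [  63.1 -189.5] 130 55.77247151737129
```

```bash
python3 -m pendant '[[20,21,0,0],[25,27,0,0],[25,27,0,0],[25,27,0,0],[25,27,0,0]]' 255; python3 -m pendant '[[25,27,0,0],[25,27,0,0],[25,27,0,0],[25,27,0,0],[25,27,0,0]]'; python3 -m pendant '[[25,27,0,0],[25,27,0,0],[25,27,0,0],[25,27,0,0],[25,27,0,0]]'
```

```text
time_s: 0.6
tool_pos: [319.6, 457.1, 230.9]
orientation: [3.141, 0.0, -0.392]
wrist_force: [-0.6, 0.7, -0.2]
gripper_width: 0.145
time_s: 1.1
tool_pos: [383.5, 284.7, 231.2]
orientation: [3.141, 0.0, -0.392]
wrist_force: [1.4, 0.4, 0.4]
gripper_width: -0.001
time_s: 1.6
tool_pos: [447.4, 112.3, 231.3]
orientation: [-3.142, 0.0, -0.392]
wrist_force: [1.6, 0.3, 0.0]
gripper_width: -0.001
```

```bash
python3 -m pendant '[[27,27,0,0],[27,27,0,0],[27,27,0,0],[27,27,0,0],[24,24,0,0]]'; python3 -m pendant '[[0,0,0,0],[0,0,10,0],[0,0,10,0],[0,0,10,0],[0,0,5,0]]'
python3 - <<'E'
from h import *
snap('scene','scene1'); snap('top','top1')
a=cv2.imread('pics/top1.png')[180:310,235:395]; b=cv2.imread('pics/scene1.png')[115:275,165:325]
cv2.imwrite('pics/c1.png',cv2.hconcat([cv2.resize(x,(400,400*x.shape[0]//160))[-325:] for x in(a,b)]))
E
```

```text
time_s: 2.1
tool_pos: [519.1, -60.4, 231.1]
orientation: [3.141, 0.0, -0.392]
wrist_force: [0.7, 1.1, 0.1]
gripper_width: 0.001
time_s: 2.6
tool_pos: [518.0, -57.9, 194.7]
orientation: [3.141, 0.002, -0.391]
wrist_force: [0.8, 0.5, 0.3]
gripper_width: 0.0
```

View pics/c1.png

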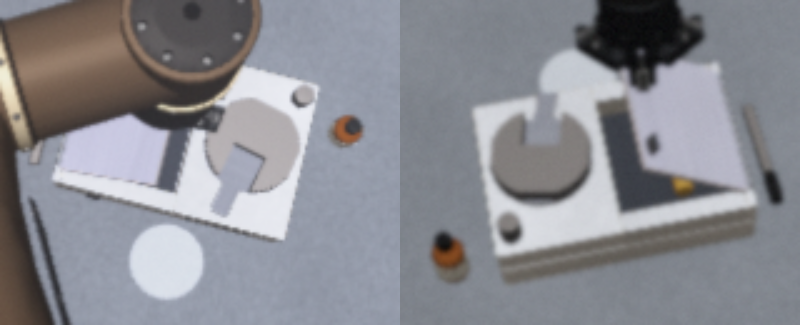

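```bash
python3 -m pendant '[[0,0,8,0],[0,0,8,0],[0,0,8,0],[0,0,8,0],[0,0,8,0]]'; python3 -m pendant '[[0,0,8,0],[0,0,8,0],[0,0,8,0],[0,0,8,0],[0,0,8,0]]'
```

```text
time_s: 3.2
tool_pos: [519.1, -58.7, 155.7]
orientation: [-3.142, -0.0, -0.392]
wrist_force: [-0.5, -0.1, 2.5]
gripper_width: 0.003
time_s: 3.7
tool_pos: [518.9, -58.7, 115.6]
orientation: [3.142, 0.0, -0.392]
wrist_force: [-0.0, -0.3, 0.8]
gripper_width: -0.003
```

```bash
python3 -m pendant '[[0,0,6,0],[0,0,6,0],[0,0,6,0],[0,0,4,0],[0,0,2,0]]'; python3 -m pendant '[[0,0,2,0],[0,0,2,0],[0,0,1,0],[0,0,0,0]]'
```

```text
time_s: 4.2
tool_pos: [518.8, -58.7, 91.8]
orientation: [3.141, 0.0, -0.392]
wrist_force: [-0.6, -0.8, 0.5]
gripper_width: 0.004
time_s: 4.6
tool_pos: [519.0, -58.6, 88.0]
orientation: [-3.142, -0.0, -0.391]
wrist_force: [-2.4, 0.3, 7.2]
gripper_width: 0.002
```

```bash
python3 -m pendant '[[0,0,1,0],[0,0,0.5,0],[0,0,0,0],[0,0,0,0]]'; python3 -m pendant '[[0,0,-20,0],[0,0,-20,0],[0,0,-20,0],[0,0,-15,0],[0,0,0,0]]'
```

```text
time_s: 5.0
tool_pos: [519.1, -58.7, 87.8]
orientation: [-3.141, -0.001, -0.391]
wrist_force: [-8.2, 2.0, 19.5]
gripper_width: -0.003
time_s: 5.5
tool_pos: [520.4, -58.3, 163.1]
orientation: [-3.139, -0.004, -0.391]
wrist_force: [-0.3, 0.5, -0.1]
gripper_width: -0.002
```

Run:
```python
from h import *
snap('scene','scene2'); snap('top','top2')
a=cv2.imread('pics/top2.png')[180:310,235:395]; b=cv2.imread('pics/scene2.png')[145:275,165:325]
cv2.imwrite('pics/c2.png',cv2.hconcat([cv2.resize(x,(400,325)) for x in(a,b)]))
from meas import cloud
y=-.279;R=np.array([[np.cos(y),-np.sin(y)],[np.sin(y),np.cos(y)]])
for n in('top','scene'):
    P,c,uv=cloud(n,n+'2'); L=(P[:,:2]-[513.2,-99.4])@R; z=P[:,2]
    l=(abs(L[:,0])<70)&(L[:,1]>0)&(L[:,1]<120)&(z>70)&(z<105)
    print(n,l.sum(),np.linalg.lstsq(np.c_[L[l],np.ones(l.sum())],z[l],rcond=None)[0],np.median(z[l]),len(z))
    d=(abs(z-80)<5)&(L[:,1]<-100)&(L[:,1]>-135)&(abs(L[:,0])<60); print(' deck',np.median(z[d]))
```

```text
top 805 [-3.17437470e-04 -7.33953222e-04  8.89553797e+01] 89.00740189618523 234230
 deck 80.85419553785084
scene 1859 [-2.04101688e-03  5.32737234e-04  8.94791554e+01] 89.51858101601033 234316
 deck 80.98034956193817
```

View pics/c2.png

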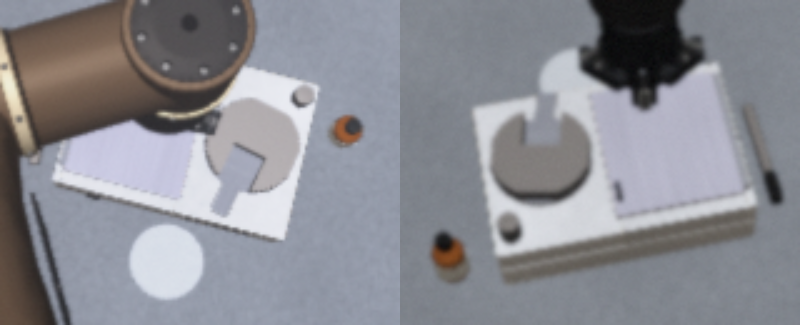

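The lid is shut: its plane slope is about 0 and it stands 8.3 mm above the deck in both views. Next I move above the slot and descend.

```bash
python3 -m pendant '[[-4,28,0,0],[-4,28,0,0],[-3,28,0,0],[-3,27,0,0],[0,0,0,0.149]]';  python3 -m pendant '[[0,0,10,0],[0,0,10,0],[0,0,10,0],[0,0,8,0],[0,0,0,0]]'
```

```text
time_s: 6.1
tool_pos: [461.3, -157.6, 159.6]
orientation: [3.141, 0.002, -0.543]
wrist_force: [0.5, -0.0, -0.2]
gripper_width: -0.001
time_s: 6.6
tool_pos: [462.8, -155.5, 121.0]
orientation: [3.14, 0.003, -0.539]
wrist_force: [-0.4, -0.1, -0.0]
gripper_width: -0.003
```

Run:
```python
from h import *
s=telemetry.sense(); print(s['tool_pos'],s['orientation'],s['joints'])
snap('scene','scene3'); snap('top','top3')
a=cv2.imread('pics/top3.png')[180:310,235:395]; b=cv2.imread('pics/scene3.png')[145:275,165:325]
cv2.imwrite('pics/c3.png',cv2.hconcat([cv2.resize(x,(400,325)) for x in(a,b)]))
```

```text
[ 462.75945028 -155.52139155  121.02822259] [ 3.13999412e+00  2.66669861e-03 -5.39316642e-01] [ 7.93396000e-02  1.59230342e-01 -5.40084707e-01 -3.18357097e-04
 -8.74580805e-01  9.52346763e-01]
```

View pics/c3.png

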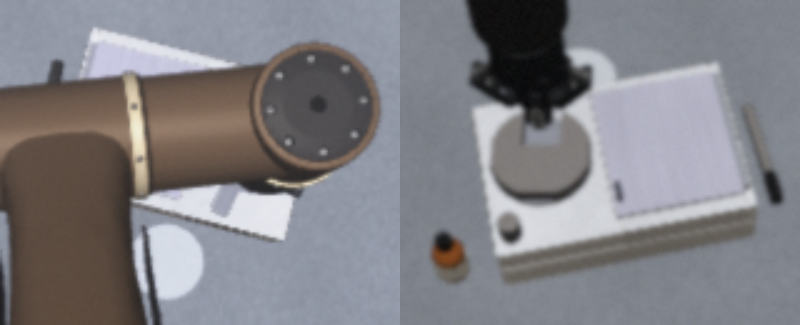

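```bash
python3 -m pendant '[[0,0,4,0],[0,0,4,0],[0,0,4,0],[0,0,4,0],[0,0,2,0]]'
```

```text
time_s: 7.2
tool_pos: [463.4, -155.9, 104.3]
orientation: [3.141, 0.0, -0.541]
wrist_force: [-0.2, -0.6, 0.0]
gripper_width: -0.001
```

```bash
for i in 1; do python3 -m pendant '[[0.2,-3.3,0,0.1],[0.2,-3.3,0,0.1],[0.2,-3.3,0,0.1],[0.2,-3.3,0,0.1],[0.2,-3.3,0,0.1]]'; done
```

```text
time_s: 7.7
tool_pos: [474.2, -144.6, 104.4]
orientation: [3.14, 0.001, -1.045]
wrist_force: [-2.2, -0.7, 1.6]
gripper_width: -0.004
```

```bash
python3 -m pendant '[[0.2,-3.3,0,0.1],[0.2,-3.3,0,0.1],[0.2,-3.3,0,0.1],[0.2,-3.3,0,0.1],[0.2,-3.3,0,0.1]]'
```

```text
time_s: 8.2
tool_pos: [490.2, -140.1, 104.4]
orientation: [3.14, 0.0, -1.545]
wrist_force: [-2.5, 0.7, 1.7]
gripper_width: -0.001
```

```bash
python3 -m pendant '[[0,-3.3,0,0.1],[0,-3.3,0,0.1],[0,-3.3,0,0.1],[0,-2,0,0],[0,-1,0,0]]'
```

```text
time_s: 8.7
tool_pos: [501.9, -142.3, 104.2]
orientation: [3.138, -0.002, -1.839]
wrist_force: [-7.9, -2.4, 2.8]
gripper_width: 0.001
```

```bash
python3 -m pendant '[[0,-1.5,0,0],[0,-1.5,0,0],[0,-1,0,0],[0,0,0,0]]'
```

```text
time_s: 9.1
tool_pos: [505.0, -143.5, 104.1]
orientation: [3.137, -0.002, -1.839]
wrist_force: [-8.1, -3.2, 3.3]
gripper_width: 0.001
```

```bash
python3 -m pendant '[[0,-1.5,0,0],[0,-1.5,0,0],[0,0,0,0],[0,0,0,0]]'
```

```text
time_s: 9.5
tool_pos: [506.2, -144.1, 103.7]
orientation: [3.134, -0.002, -1.839]
wrist_force: [-11.6, -0.4, 6.4]
gripper_width: 0.002
```

Run:
```python
from h import *
snap('scene','scene4')
b=cv2.imread('pics/scene4.png')[145:275,165:325]
cv2.imwrite('pics/c4.png',cv2.resize(b,(640,520),interpolation=cv2.INTER_CUBIC))
```

```text
(no output)
```

View pics/c4.png

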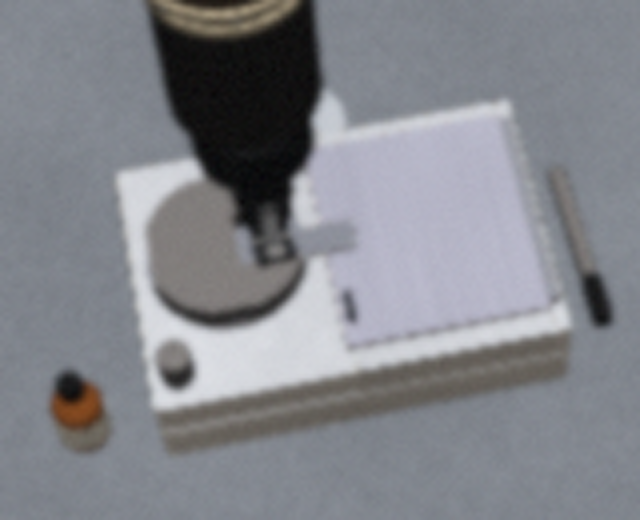

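```bash
python3 -m pendant '[[0,-1.5,0,0],[0,-1.5,0,0],[0,-1,0,0],[0,0,0,0],[0,0,0,0]]'
```

```text
time_s: 10.05
tool_pos: [506.7, -144.4, 103.4]
orientation: [3.128, -0.003, -1.84]
wrist_force: [-23.8, 6.6, 16.6]
gripper_width: -0.002
```

Only 0.6 mm of the 4 mm commanded was reached, with force rising to 24 N, so the dial is at its stop. I release the side load, lift straight out, back away and check.

```bash
python3 -m pendant '[[0,3,0,0],[0,3,0,0],[0,0,0,0],[0,0,-4,0],[0,0,-6,0]]'; python3 -m pendant '[[0,0,-20,0],[0,0,-30,0],[0,0,-30,0],[0,0,-30,0],[0,0,-20,0]]';  python3 -m pendant '[[0,-30,0,0],[0,-40,0,0],[0,-40,0,0],[0,-40,0,0],[0,-30,0,0]]'
```

```text
time_s: 10.55
tool_pos: [509.4, -142.9, 115.1]
orientation: [-3.141, 0.0, -1.839]
wrist_force: [0.0, -0.4, 0.8]
gripper_width: -0.002
time_s: 11.05
tool_pos: [510.5, -143.0, 248.3]
orientation: [-3.137, 0.001, -1.839]
wrist_force: [0.5, -0.3, -0.6]
gripper_width: 0.001
time_s: 11.55
tool_pos: [685.1, -191.6, 245.2]
orientation: [-3.139, 0.0, -1.84]
wrist_force: [0.6, -0.7, -0.2]
gripper_width: -0.001
```

Run:
```python
from h import *
from meas import cloud
s=telemetry.sense(); print(s['tool_pos'],s['wrist_force'])
snap('scene','scene5'); snap('top','top5')
a=cv2.imread('pics/top5.png')[180:310,235:395]; b=cv2.imread('pics/scene5.png')[145:275,165:325]
cv2.imwrite('pics/c5.png',cv2.hconcat([cv2.resize(x,(400,325)) for x in(a,b)]))
y=-.279;R=np.array([[np.cos(y),-np.sin(y)],[np.sin(y),np.cos(y)]])
for n in('top','scene'):
    P,c,uv=cloud(n,n+'5'); L=(P[:,:2]-[513.2,-99.4])@R; z=P[:,2]
    l=(abs(L[:,0])<70)&(L[:,1]>20)&(L[:,1]<120)&(z>70)&(z<105)
    print(n,l.sum(),'lid',np.linalg.lstsq(np.c_[L[l],np.ones(l.sum())],z[l],rcond=None)[0])
    # slot region in the head: low pixels inside head radius
    t=L-[0,-75]; r=np.hypot(*t.T)
    for nm,k in(('slot floor',(r>15)&(r<48)&(z>90)&(z<106)),('tongue',(r>58)&(r<85)&(z>92.5)&(z<106)&(abs(t[:,0])<45)&(t[:,1]>0))):
        if k.sum(): q=t[k].mean(0); print(' ',nm,k.sum(),q.round(1),'dial',round(float(np.arctan2(q[1],-q[0])),3))
    for nm,k in(('canister',(z>100)&(z<120)&(L[:,1]<-112)&(L[:,0]>45)),('bottle',(z>45)&(z<85)&(L[:,1]<-150)&(L[:,1]>-210))): print(' ',nm,np.median(L[k],0).round(1))
```

```text
[ 685.10199099 -191.64629334  245.20416888] [ 0.59662689 -0.67566163 -0.16608944]
top 0 lid [0. 0. 0.]
  slot floor 161 [ 1.9 29.1] dial 1.637
  tongue 18 [ 0.2 61.1] dial 1.574
  canister [ 483.2 -662. ]
  bottle [  54.8 -188.5]
scene 1503 lid [4.93822521e-04 2.76790112e-03 8.93794164e+01]
  canister [ 444.5 -259.1]
  bottle [  64.  -191.3]
```

View pics/c5.png

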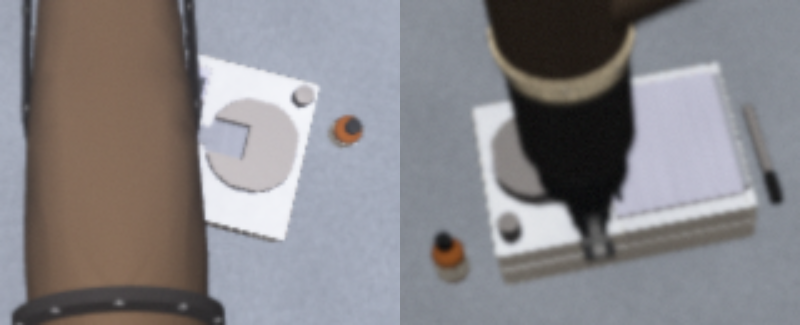

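```bash
python3 -m pendant '[[0,0,0,0],[0,0,0,0],[0,0,0,0]]'; python3 -c "
from plant import ticket; print(ticket.job_done())"
```

```text
time_s: 11.95
tool_pos: [681.8, -190.8, 245.9]
orientation: [-3.14, 0.0, -1.84]
wrist_force: [0.7, -0.0, -0.8]
gripper_width: -0.004
the job is handed in; nothing more can be done
None
```

I pressed the lid shut with the closed fingertips, turned the dial clockwise to its stop through the slot, and lifted clear. I handed the job in at about 12 s; no verdict was reported.

- **Lid:** pressed with about 20 N. The last check, from the scene view, showed it flat to about 0.003 rad. The arm hid it from the top view.
- **Dial:** at the end the tip moved only 0.6 mm of a commanded 4 mm while the force rose to 24 N, so it met the stop. In the last top view the tongue read 1.574 rad from 18 pixels and the slot floor 1.637 rad. The slot-floor reading is past the 1.57 rad stop, so it is biased. The scene view could not confirm the angle.
- **Bystanders:** the canister and bottle look unmoved in the last picture, and the bottle measured within about 2 mm of its first reading. My canister measurement failed because the arm's own points got into it, so I judged the canister by eye. In the last picture the pen also looks in place. The dish was hidden by the arm; I last saw it, partly covered, just after turning the dial. I did not re-check the slide box or the rack, but the arm never came down near them.
- **Robot:** standing clear at 246 mm height, with a wrist force of about 1 N.

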